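# Sort inspected power-supply boards into the passed and rework trays

## Robot

A 6-joint arm with a two-finger parallel gripper is mounted at the origin on the work surface. World frame = base frame: x ahead of the robot, y to its left, z up, the work surface at z = 0. Lengths are in mm, angles in rad, forces in N, time in s.
With the tool pointing down it reaches from about 300 to 775 mm from the base axis. Payload 14.6 kg.
Tool frame: the origin (TCP) lies between the finger pads; the fingertips stand 19 mm ahead of it and the grasp point (between the pads) is the TCP (manip.tcp_to_tips is the distance from the TCP to the fingertips, in mm); x points along the fingers, z is the direction in which the jaws open and shut, and the axes are right-handed (so a half turn about x gives the same grasp; the last joint's range is limited). The gripper opens to 94 mm and grips with 3 to 60 N. Pads are 16 mm wide; open, the fingers measure 119 mm over their backs; the gripper's body (75 mm by 177 mm) begins 78 mm behind the grasp point.
Start: joints at [1.103, 0.3, 1.521, -0, 1.321, -0.067], TCP at [214.582, 506.403, 224.446] pointing down, gripper open.
Joint ranges: [-3.03, 3.03], [-0.79, 2.21], [0.23, 2.52], [-1.04, 4.18], [0, 3.07], [-2.55, 2.55]. Speed limits (rad/s): [2.22, 2.22, 2.57, 3.14, 3.14, 3.14].

## Interface

Orientations are given as [roll, pitch, yaw] about the fixed x, y, z axes, in that order (R = Rz(yaw) Ry(pitch) Rx(roll)).
In Python, from cell import manip gives the robot as it stands.
- The arm moves only by the tool jog_arm, never from a script. Its argument "moves" is a list that holds one entry, the list of rows, each a list of 6 numbers: the shift along the world's x, y, z in mm, then the turn, a rotation vector about the world's x, y, z in degrees. In form: [[[dx, dy, dz, wx, wy, wz], ...]]. A call has 1 to 5 rows; each row shifts and turns the pose as measured when the row begins; what a row does not reach is not made up. A row lasts 1/10 s, in which the tool goes at most 50 mm and 8.59 degrees, less where a joint would pass 70% of its speed; a pose out of reach is approached as far as the arm can. A call is refused whole if a number of a shift passes 50 or a number of a turn 8.59, either way. A call with a gripper value outside its range is refused whole. "gripper" is the opening, from -1 (shut) to 1 (fully open), set as the call begins (left out, the last holds). The fingers move at their own pace and stop on an object; "squeeze" is the grip in N (left out, the last holds). Time passes only in rows, so rows that do not move let the fingers close. It gives the time, the measured TCP pose, the force and the opening at its end, in the units of the state.
- manip.read_state(): the state, without advancing time (a new reading comes with each control period).
- manip.camera(name): name is "side" or "top" or "wrist"; returns (picture, depth): 420x560x3 uint8, blue, green, red; 420x560 float32, mm along the optical axis (not along the pixel's ray), 0 where there is no reading.
- manip.camera_params(name): a dict with "fx", "fy", "cx", "cy" (pixels), "rvec" (rotation vector, rad) and "tvec" (3), from world to camera coordinates, as OpenCV has them. Camera axes: x right, y down, z forward; pixel columns grow to the right and rows downward; lengths in mm; the calibration is good to about 2 mm. A picture is of the moment at which its call begins: read the wrist's pose just before it. camera_params takes no time and is no camera call; for the wrist camera it gives the pose at the moment of the call.
- manip.sign_off(): hands the job in, once; it reports no verdict.
The state is a dict: "clock": time; "joints": joint angles; "qd": joint speeds; "effort": joint torques, N m; "eef_pos": TCP position; "eef_rot": TCP orientation; "wrist_force": force on the tool from outside, world axes, zero at the start; "moment": the same for the moment, N m; "finger_gap": finger opening in mm.
Only numpy, scipy, OpenCV 4.12 (cv2) and the standard library are available. Lean on these libraries where they do the work, as an engineer would, in place of code of your own. Each camera call takes 0.05 s, during which the arm holds its last target. There are 200 camera calls.

## Task

Sort the four loose boards in front of the robot: each complete board goes into the empty pocket of the black tray that already holds a board of its own colour, and the two boards with a part missing go into the red rework tray, one to a pocket. Lower each one into place without letting it fall, so that it lies flat and right side up inside its pocket, and leave the boards already in the trays and the loupe where they are.

Things in the scene. Friction and masses are not known exactly. Their poses are not given: they have to be found in the camera images.
- green_ok: Loose green board, yellow transformer, complete. 70 (x) by 42 (y) mm, 30 high; origin mid-underside. Board plate 5-7 mm up, on stand-offs. Mid transformer 22 (x) by 24 (y) mm, 7-30 mm up, to grip across y; beside it the plate is bare (chips under 2 mm). Black capacitor 18 mm across, 29 high, at x -24.5 mm. Orange terminal block 12 by 25 mm, 20 high, at x +27 mm. 80 g.
- green_fault: Loose green board, yellow transformer. FAULT: no black capacitor at x -24.5 mm, only a white ring and pads. 70 (x) by 42 (y) mm, 30 high; origin mid-underside. Board plate 5-7 mm up, on stand-offs. Mid transformer 22 (x) by 24 (y) mm, 7-30 mm up, to grip across y; beside it the plate is bare (chips under 2 mm). Orange terminal block 12 by 25 mm, 20 high, at x +27 mm. 80 g.
- blue_ok: Loose blue board, white transformer, complete. 70 (x) by 42 (y) mm, 30 high; origin mid-underside. Board plate 5-7 mm up, on stand-offs. Mid transformer 22 (x) by 24 (y) mm, 7-30 mm up, to grip across y; beside it the plate is bare (chips under 2 mm). Black capacitor 18 mm across, 29 high, at x -24.5 mm. Orange terminal block 12 by 25 mm, 20 high, at x +27 mm. 80 g.
- blue_fault: Loose blue board, white transformer. FAULT: no orange terminal block at x +27 mm, only a white outline and pads. 70 (x) by 42 (y) mm, 30 high; origin mid-underside. Board plate 5-7 mm up, on stand-offs. Mid transformer 22 (x) by 24 (y) mm, 7-30 mm up, to grip across y; beside it the plate is bare (chips under 2 mm). Black capacitor 18 mm across, 29 high, at x -24.5 mm. 80 g.
- tray_g: Shallow black tray for green boards: one already lies in its -x pocket, the +x pocket is empty. 182 (x) by 64 (y) mm, fixed; origin mid-underside. Floor 3 mm up; rim and middle rib 9 mm up. Two pockets 86 (x) by 58 (y) mm, middles at x +45 and -45 mm; a board lies long side along x, either way round.
- tray_b: Shallow black tray for blue boards: one already lies in its +x pocket, the -x pocket is empty. 182 (x) by 64 (y) mm, fixed; origin mid-underside. Floor 3 mm up; rim and middle rib 9 mm up. Two pockets 86 (x) by 58 (y) mm, middles at x +45 and -45 mm; a board lies long side along x, either way round.
- tray_rework: Shallow red tray for rework, both pockets empty. 182 (x) by 64 (y) mm, fixed; origin mid-underside. Floor 3 mm up; rim and middle rib 9 mm up. Two pockets 86 (x) by 58 (y) mm, middles at x +45 and -45 mm; a board lies long side along x, either way round.
- green_stock: Complete green board already lying loose in the -x pocket of its black tray; leave it alone. 70 (x) by 42 (y) mm, 30 high; origin mid-underside. Board plate 5-7 mm up, on stand-offs. Mid transformer 22 (x) by 24 (y) mm, 7-30 mm up, to grip across y; beside it the plate is bare (chips under 2 mm). 
- blue_stock: Complete blue board already lying loose in the +x pocket of its black tray; leave it alone. 70 (x) by 42 (y) mm, 30 high; origin mid-underside. Board plate 5-7 mm up, on stand-offs. Mid transformer 22 (x) by 24 (y) mm, 7-30 mm up, to grip across y; beside it the plate is bare (chips under 2 mm). 
- loupe: Upright inspection loupe, black over a clear foot, 37 mm across, 44 mm high, standing loose among the boards; leave it alone. Origin: middle of its underside; z up.
Mind the look-alikes: they are no part of the job. Of the things shaped like the tray_rework, the red one is meant.

How it is judged:
By the outcome, as a careful person would: the job done as asked, in the order asked, and still so for the second after the job is handed in, with the robot touching nothing.
It also fails if it takes over 109 s, if anything falls off the work surface, if the arm or the gripper's body presses on something with over 40 N, if the wrist force passes 120 N, or if a joint passes its speed limit or range.

## Working session

There is one attempt and no reset: what is moved stays moved. The work goes in short steps, Python scripts to look and compute and a tool call to move; the robot and the scene stay as the last step left them, time stands still between calls to the robot, and variables do not carry over. Pictures are saved under pics/ and viewed, about 12 in all and at most 16, crops included, and the job is handed in when it is done.

Besides the shell and the picture viewer there is one more tool, called after ">>>" as name(argument=value, ...) on one line, values as JSON. jog_arm: Moves the arm, as the interface text tells. Its arguments: {"type":"object","properties":{"moves":{"type":"array","items":{"type":"array","items":{"type":"array","items":{"type":"number"}}}},"gripper":{"type":"number"},"squeeze":{"type":"number"}},"required":["moves"]}

```bash
ls; mkdir -p pics; cat > h.py <<'E'
import numpy as np, cv2
from cell import manip
def cam(n):
    P=manip.camera_params(n); I,D=manip.camera(n); return I,D,P
def world(P,D):
    R,_=cv2.Rodrigues(np.array(P["rvec"],float)); t=np.array(P["tvec"],float).reshape(3)
    v,u=np.indices(D.shape); X=np.stack([(u-P["cx"])/P["fx"]*D,(v-P["cy"])/P["fy"]*D,D],-1)
    return (X-t)@R
def ray(P,u,v,z):
    R,_=cv2.Rodrigues(np.array(P["rvec"],float)); t=np.array(P["tvec"],float).reshape(3)
    c=-R.T@t; d=R.T@np.array([(u-P["cx"])/P["fx"],(v-P["cy"])/P["fy"],1]); return c+d*(z-c[2])/d[2]
E
python3 - <<'E'
from h import *
import pickle
for n in("top","side"):
    I,D,P=cam(n); cv2.imwrite(f"pics/{n}0.png",I); pickle.dump((I,D,P),open(n+".pkl","wb")); print(n,P)
s=manip.read_state(); print({k:s[k] for k in("clock","eef_pos","eef_rot","finger_gap","wrist_force")})
E
```

```text
pics
top {'fx': 451.44637706627265, 'fy': 451.44637706627265, 'cx': 280.4640154326916, 'cy': 206.89967202260522, 'rvec': array([ 2.1806247 , -2.15113002,  0.08446778]), 'tvec': array([ 198.09939481,  511.91277985, 1513.65609517])}
side {'fx': 403.92636258679795, 'fy': 403.92636258679795, 'cx': 277.72129748058575, 'cy': 209.95076788817659, 'rvec': array([ 2.34419364, -0.52315856,  0.20275745]), 'tvec': array([-344.64485679,  298.39460026,  822.27411325])}
{'clock': 0.1, 'eef_pos': array([214.47087173, 506.23797006, 223.95213185]), 'eef_rot': array([ 3.08972446,  1.56979275, -2.02341699]), 'finger_gap': 94.04055018162151, 'wrist_force': array([ 0.45050204,  0.30476904, -0.78238779])}
```

View pics/top0.png

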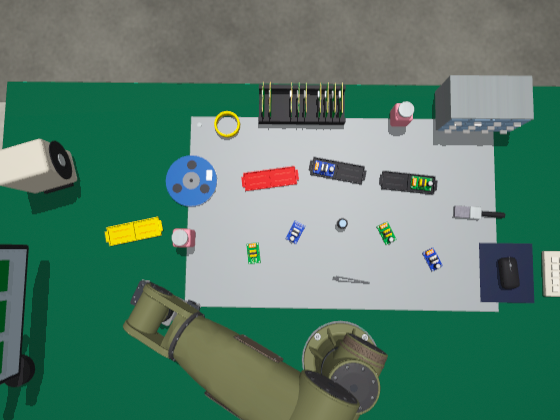

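View pics/side0.png

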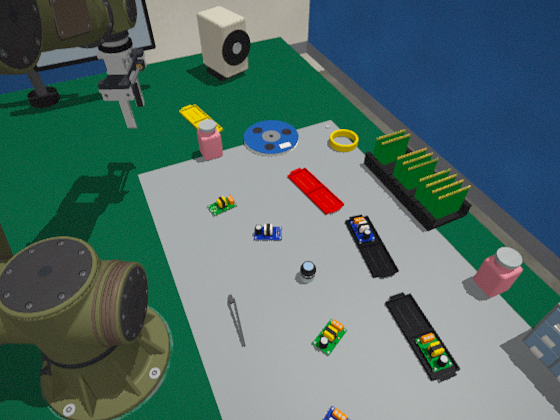

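The top view shows loose boards: green at (254,253) and (387,233), blue at (296,232) and (432,259). The loupe is at (342,224), the red tray at (270,179), the blue-stock tray at (337,170) and the green-stock tray at (408,182). Look-alikes are the yellow tray (134,231), the stocked boards at (325,167) and (422,184), and the rack boards (300,105). Next I'll zoom in and measure.

```bash
cat > m.py <<'E'
from h import *
import pickle
I,D,P=pickle.load(open("top.pkl","rb")); hsv=cv2.cvtColor(I,cv2.COLOR_BGR2HSV)
H,S,V=cv2.split(hsv)
roi=np.zeros(H.shape,bool); roi[120:305,195:492]=1
notgray=((S>70)|(V<70))&roi
n,l,st,c=cv2.connectedComponentsWithStats(notgray.astype(np.uint8))
for i in range(1,n):
    if st[i,4]<60: continue
    v,u=np.nonzero(l==i); z=7 if st[i,4]<600 else 9
    p=np.array([ray(P,a,b,z)[:2] for a,b in zip(u,v)],np.float32)
    r=cv2.minAreaRect(p); (w,h),a=r[1],r[2]
    if w<h: a+=90
    a=(a+90)%180-90
    print(c[i].round(),st[i,4],"ctr",np.round(r[0]),"size",np.round((w,h)),"long axis deg",round(a,1),"hsv",hsv[l==i].mean(0).round())
C=cv2.resize(I[145:285,230:450],None,fx=3.6,fy=3.6,interpolation=cv2.INTER_CUBIC); cv2.imwrite("pics/topcrop.png",C)
E
python3 m.py
```

```text
[227. 130.] 153 ctr [785. 399.] size [61. 89.] long axis deg -89.4 hsv [ 27. 216. 204.]
[302. 122.] 333 ctr [811. 136.] size [ 14. 298.] long axis deg -89.4 hsv [117.  13.  37.]
[399. 122.] 115 ctr [ 813. -210.] size [18. 73.] long axis deg -89.4 hsv [174. 105. 131.]
[468. 124.] 274 ctr [ 806. -434.] size [ 36. 181.] long axis deg -89.4 hsv [104.  79. 120.]
[204. 180.] 654 ctr [601. 467.] size [172.  73.] long axis deg 1.8 hsv [107. 161. 197.]
[325. 168.] 289 ctr [646.  37.] size [120.  60.] long axis deg 79.7 hsv [111. 109. 134.]
[270. 178.] 1040 ctr [611. 244.] size [ 66. 198.] long axis deg -81.5 hsv [  5. 187. 231.]
[408. 182.] 833 ctr [ 602. -233.] size [195.  62.] long axis deg 84.3 hsv [103.  65.  84.]
[295. 232.] 177 ctr [424. 155.] size [43. 69.] long axis deg -25.9 hsv [113. 145. 192.]
[386. 232.] 215 ctr [ 427. -157.] size [68. 42.] long axis deg 26.4 hsv [ 55. 186. 157.]
[253. 253.] 231 ctr [352. 297.] size [69. 42.] long axis deg 7.6 hsv [ 55. 186. 175.]
[486. 272.] 685 ctr [ 298. -489.] size [ 40. 192.] long axis deg -1.5 hsv [114. 103.  81.]
[431. 259.] 183 ctr [ 340. -312.] size [69. 43.] long axis deg 26.0 hsv [103. 150. 161.]
```

```bash
ls pics
```

```text
side0.png
top0.png
topcrop.png
```

View pics/topcrop.png

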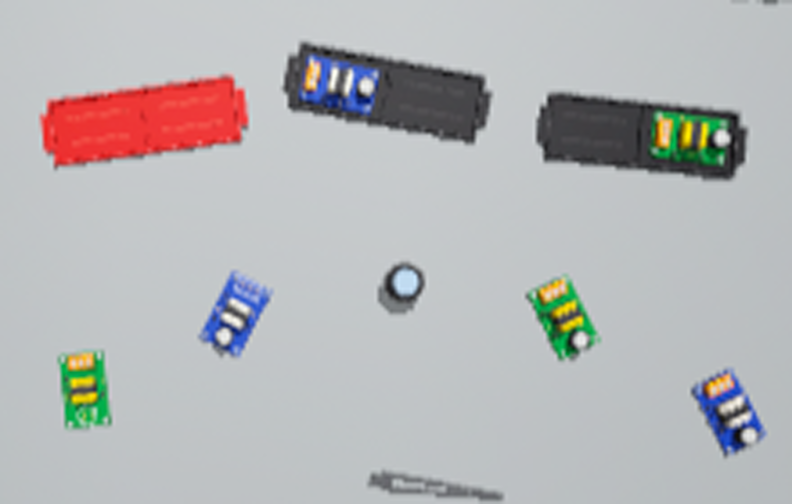

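Choices: green_fault (254,253) has only the "C1" ring, and blue_fault (296,232) has no orange block. green_ok is at (387,233) and blue_ok at (432,259). The destinations are the red tray, the right pocket of the tray at (337,170) and the left pocket of the tray at (408,182). Now the blue tray and the jaw angle.

```bash
sed -i 's/V<70/V<110/' m.py; python3 m.py | grep -E "6[0-9][0-9]\.|\[[0-9 .]*\] (8|9|10|11|12)[0-9][0-9]"
cat > go.py <<'E'
import sys
from h import *
from scipy.spatial.transform import Rotation as Ro
def Rt(a):
    a=np.radians(a); x=np.array([0,0,-1.]); z=np.array([np.cos(a),np.sin(a),0]); return np.c_[x,np.cross(z,x),z]
def rvec(a,s,b):
    return np.degrees(Ro.from_matrix(Rt(a)@Ro.from_euler("xyz",s["eef_rot"]).as_matrix().T).as_rotvec())
if __name__=="__main__":
    s=manip.read_state(); R=Ro.from_euler("xyz",s["eef_rot"]).as_matrix()
    j=np.degrees(np.arctan2(R[1,2],R[0,2])); print("t",s["clock"],"tcp",s["eef_pos"].round(1),"jaw",round(j,1),"xdir",R[:,0].round(3),"joints",np.round(s["joints"],2),"gap",round(s["finger_gap"],1),"F",s["wrist_force"].round(1))
    for k in sys.argv[1:]:
        x,y,z,a=map(float,k.split(","))
        for b in(a,a+180):
            r=rvec(b,s,0); d=np.array([x,y,z])-s["eef_pos"]; print(k,"jaw",b,"d",d.round(1),"rot",r.round(1),"rows",round(max(np.linalg.norm(d)/50,np.linalg.norm(r)/8.59),1))
E
python3 go.py 352,297,160,97.6
python3 - <<'E'
from h import *
I,D,P=cam("wrist"); cv2.imwrite("pics/w0.png",I); print(P)
E
```

```text
[204. 181.] 714 ctr [601. 467.] size [172.  73.] long axis deg 1.8 hsv [108. 149. 189.]
[338. 171.] 949 ctr [640.  11.] size [196.  66.] long axis deg 80.0 hsv [121.  41.  94.]
[270. 178.] 1040 ctr [611. 244.] size [ 66. 198.] long axis deg -81.5 hsv [  5. 187. 231.]
[407. 183.] 1014 ctr [ 601. -232.] size [198.  65.] long axis deg 84.2 hsv [106.  56.  84.]
t 0.1 tcp [214.5 506.2 224. ] jaw 67.0 xdir [-0.    -0.001 -1.   ] joints [ 1.1   0.3   1.52 -0.    1.32 -0.07] gap 94.0 F [ 0.5  0.3 -0.8]
352,297,160,97.6 jaw 97.6 d [ 137.5 -209.2  -64. ] rot [ 0.1 -0.  30.6] rows 5.2
352,297,160,97.6 jaw 277.6 d [ 137.5 -209.2  -64. ] rot [-0.000e+00 -1.000e-01 -1.494e+02] rows 17.4
{'fx': 303.4813773037359, 'fy': 303.4813773037359, 'cx': 285.6228119741315, 'cy': 208.7464276501514, 'rvec': array([-2.44490707, -1.61794101, -0.19572117]), 'tvec': array([-549.98333274,  -24.75737705,  390.75134814])}
```

View pics/w0.png

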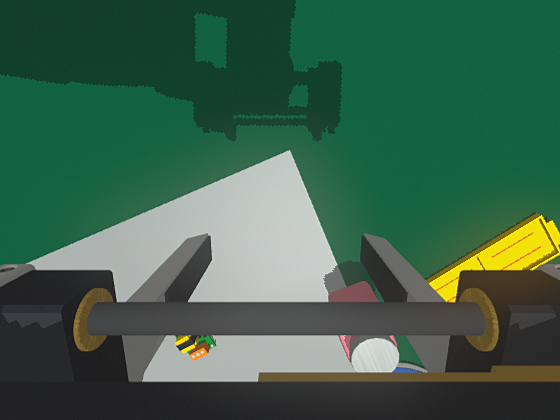

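The wrist view shows the fingers at (190,270) and (385,270), with clear ground above row 240 and a crossbar hiding the ground around row 320. I'll work out where the TCP should be so the board falls in the clear area.

```bash
python3 - <<'E'
from h import *
P=manip.camera_params("wrist"); R,_=cv2.Rodrigues(P["rvec"]); print("cam c",-R.T@P["tvec"],"axis",R[2],"up",-R[1])
for uv in((285,60),(285,150),(285,230),(285,260)): print(uv,ray(P,*uv,7)-manip.read_state()["eef_pos"])
X=manip.read_state()["eef_pos"]; print(cv2.projectPoints(np.array([X,X-[0,0,150]]),P["rvec"],P["tvec"],np.array([[P["fx"],0,P["cx"]],[0,P["fy"],P["cy"]],[0,0,1]]),None)[0])
E
```

```text
cam c [150.88919941 534.07944532 384.50383234] axis [ 0.22095151 -0.09524924 -0.97062249] up [-0.89345124  0.37928166 -0.24060404]
(285, 60) [-139.16187717   58.60415545 -217.03074974]
(285, 150) [ -46.12645812   19.01984203 -217.03074974]
(285, 230) [  48.25785828  -21.13839448 -217.03074974]
(285, 260) [  86.97106336  -37.60992391 -217.03074974]
[[[284.72467571 259.43028177]]

 [[285.32152572 201.79393959]]]
```

>>> jog_arm(moves=[[[23, -35, 0, 0, 0, 5.1], [23, -35, 0, 0, 0, 5.1], [23, -35, 0, 0, 0, 5.1], [23, -35, 0, 0, 0, 5.1], [23, -35, 0, 0, 0, 5.1]]], gripper=0.3)

```text
clock: 0.65
eef_pos: [329.5, 327.5, 222.2]
eef_rot: [2.654, 1.568, -1.993]
wrist_force: [0.6, 0.8, 0.1]
finger_gap: 61.5
```

>>> jog_arm(moves=[[[22, -34, -30, 0, 0, 5.1], [0, 0, -34, 0, 0, 0], [0, 0, 0, 0, 0, 0]]])

```text
clock: 0.95
eef_pos: [353.7, 289.5, 158.5]
eef_rot: [-2.827, 1.568, -1.098]
wrist_force: [0.0, -0.1, 1.6]
finger_gap: 61.2
```

```bash
cat > w.py <<'E'
# wrist look: board (plate at z=zp) by colour; args: g|b name [zp]
import sys
from h import *
col,name=sys.argv[1:3]
I,D,P=cam("wrist"); cv2.imwrite(f"pics/{name}.png",I)
H,S,V=cv2.split(cv2.cvtColor(I,cv2.COLOR_BGR2HSV))
W=world(P,D)
rng=dict(g=(45,80),b=(105,130))
if col in rng:
    m=(H>rng[col][0])&(H<rng[col][1])&(S>120)&(V>40); z=7
elif col=="r": m=((H<8)|(H>172))&(S>120)&(V>60); z=9
else: m=(V<75)&(S<90); z=9
m&=(W[...,2]<35)&(D>0)
if col in"rk": m&=(W[...,2]<13)
n,l,st,c=cv2.connectedComponentsWithStats(cv2.morphologyEx(m.astype(np.uint8),cv2.MORPH_CLOSE,np.ones((5,5))))
for i in range(1,n):
    if st[i,4]<800: continue
    v,u=np.nonzero((l==i)&m); R=np.array([ray(P,a,b,z)[:2] for a,b in zip(u,v)],np.float32)
    r=cv2.minAreaRect(R); (w,h),a=r[1],r[2]
    if w<h:a+=90
    print(c[i].round(),st[i,:],"ctr",np.round(r[0],1),"size",np.round(sorted((w,h)),1),"axis",round((a+90)%180-90,1),"medz",np.median(W[v,u,2]).round(1))
E
python3 w.py g w1; python3 go.py 352,297,150,97.6
```

```text
[462.  17.] [ 270    0  290   53 7771] ctr [152.  383.3] size [ 41.  273.6] axis -90.0 medz 0.2
[541. 191.] [ 506   71   54  193 5713] ctr [292.  536.2] size [ 56.5 201.2] axis 21.2 medz 0.1
[295. 194.] [ 275  168   42   66 1478] ctr [352.3 299.4] size [41.5 69.3] axis 7.3 medz 7.2
t 1.0 tcp [354.4 290.3 160.7] jaw 99.1 xdir [ 0.003 -0.001 -1.   ] joints [ 0.61  0.16  1.85 -0.    1.13 -1.12] gap 61.1 F [-0.   0.   0.3]
352,297,150,97.6 jaw 97.6 d [ -2.4   6.7 -10.7] rot [ 0.   0.2 -1.5] rows 0.3
352,297,150,97.6 jaw 277.6 d [ -2.4   6.7 -10.7] rot [-3.000e-01  1.000e-01  1.785e+02] rows 20.8
```

View pics/w1.png

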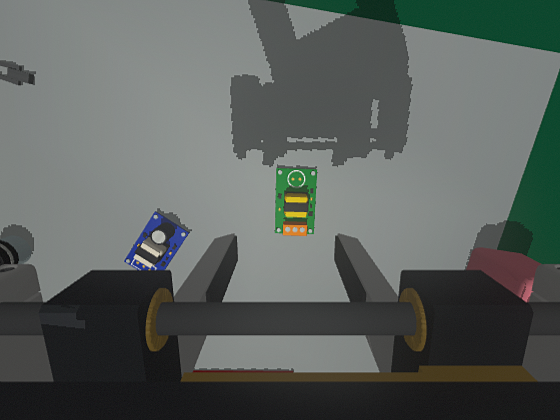

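Green board with an empty ring at (296,180): green_fault confirmed, at (352.3, 299.4), axis 7.3°, size 69×41.5 as specified. Descending.

>>> jog_arm(moves=[[[-2, 9, -40, 0, 0, -1.8], [0, 0, -40, 0, 0, 0], [0, 0, -25, 0, 0, 0], [0, 0, 0, 0, 0, 0]]])

```text
clock: 1.4
eef_pos: [354.2, 304.2, 59.8]
eef_rot: [-1.267, 1.558, 0.431]
wrist_force: [-0.1, -0.4, 1.0]
finger_gap: 61.3
```

```bash
python3 go.py 352.3,299.4,30,97.3
```

```text
t 1.4 tcp [354.2 304.2  59.8] jaw 97.3 xdir [ 0.011  0.005 -1.   ] joints [ 0.63  0.33  1.91 -0.    0.89 -1.06] gap 61.3 F [-0.1 -0.4  1. ]
352.3,299.4,30,97.3 jaw 97.3 d [ -1.9  -4.8 -29.8] rot [-0.3  0.7  0. ] rows 0.6
352.3,299.4,30,97.3 jaw 277.3 d [ -1.9  -4.8 -29.8] rot [   1.     0.5 -180. ] rows 21.0
```

>>> jog_arm(moves=[[[-2, -5, -15, 0, 0.6, 0], [0, 0, -13, 0, 0, 0], [0, 0, 0, 0, 0, 0]]])

```text
clock: 1.7
eef_pos: [353.6, 301.2, 34.2]
eef_rot: [-0.615, 1.561, 1.084]
wrist_force: [0.3, -0.3, -0.2]
finger_gap: 61.2
```

```bash
python3 go.py 352.3,299.4,30,97.3
```

```text
t 1.7 tcp [353.6 301.2  34.2] jaw 97.4 xdir [ 0.005  0.009 -1.   ] joints [ 0.62  0.38  1.93  0.01  0.83 -1.08] gap 61.2 F [ 0.3 -0.3 -0.2]
352.3,299.4,30,97.3 jaw 97.3 d [-1.3 -1.8 -4.2] rot [-0.5  0.3 -0.1] rows 0.1
352.3,299.4,30,97.3 jaw 277.3 d [-1.3 -1.8 -4.2] rot [ -0.4  -0.8 179.9] rows 20.9
```

>>> jog_arm(moves=[[[-1, -2, -4, -0.5, 0.3, 0], [0, 0, 0, 0, 0, 0]]])

```text
clock: 1.9
eef_pos: [353.1, 299.5, 31.0]
eef_rot: [-1.556, 1.571, 0.144]
wrist_force: [1.0, -0.6, 0.1]
finger_gap: 61.1
```

>>> jog_arm(moves=[[[0, 0, 0, 0, 0, 0], [0, 0, 0, 0, 0, 0], [0, 0, 0, 0, 0, 0], [0, 0, 0, 0, 0, 0]]], gripper=-1, squeeze=15)

```text
clock: 2.3
eef_pos: [353.7, 299.9, 32.2]
eef_rot: [-1.134, 1.569, 0.565]
wrist_force: [-1.1, -0.4, -0.5]
finger_gap: 32.3
```

>>> jog_arm(moves=[[[0, 0, 10, 0, 0, 0], [0, 0, 30, 0, 0, 0], [0, 0, 30, 0, 0, 0], [0, 0, 10, 0, 0, 0], [0, 0, 0, 0, 0, 0]]])

```text
clock: 2.8
eef_pos: [353.0, 299.4, 116.2]
eef_rot: [-1.169, 1.57, 0.53]
wrist_force: [0.2, -0.9, -1.3]
finger_gap: 23.9
```

```bash
python3 go.py 604,289,110,8.5
```

```text
t 2.8 tcp [353.  299.4 116.2] jaw 97.4 xdir [ 0.001  0.001 -1.   ] joints [ 0.62  0.24  1.88 -0.    1.03 -1.07] gap 23.9 F [ 0.2 -0.9 -1.3]
604,289,110,8.5 jaw 8.5 d [251.  -10.4  -6.2] rot [  0.    0.1 -88.9] rows 10.3
604,289,110,8.5 jaw 188.5 d [251.  -10.4  -6.2] rot [-0.1  0.  91.1] rows 10.6
```

The fingers were still closing as the lift began, so I'll check the hold.

```bash
cat > hold.py <<'E'
import sys
from h import *
col,name=sys.argv[1:3]
s=manip.read_state()["eef_pos"]; I,D,P=cam("wrist"); cv2.imwrite(f"pics/{name}.png",I); W=world(P,D)
H,S,V=cv2.split(cv2.cvtColor(I,cv2.COLOR_BGR2HSV)); lo,hi=dict(g=(45,80),b=(105,130))[col]
m=(H>lo)&(H<hi)&(S>120)&(V>40)&(np.linalg.norm(W[...,:2]-s[:2],axis=-1)<50)&(abs(W[...,2]-s[2]+25)<40)
z=W[m][:,2]-s[2]; print(m.sum(),"plate z rel tcp pct",np.percentile(z,[5,25,50,75,95]).round(1),"xy rel",(W[m][:,:2].mean(0)-s[:2]).round(1))
q=W[m]; z0=np.median(z)
Q=np.array([ray(P,a,b,z0+s[2])[:2] for b,a in np.argwhere(m)],np.float32); r=cv2.minAreaRect(Q); print("rect rel tcp",np.round(np.array(r[0])-s[:2],1),np.round(r[1],1),round(r[2],1))
A=np.c_[q[:,:2]-s[:2],np.ones(len(q))]; g=abs(z-z0)<4; print("tilt",np.linalg.lstsq(A[g],z[g],rcond=None)[0][:2].round(3))
E
python3 hold.py g h1
```

```text
1436 plate z rel tcp pct [-36.3 -35.6 -35.2 -34.7 -34.1] xy rel [-19.1   1.6]
rect rel tcp [-0.6  0.2] [69.6 41.3] 7.2
tilt [-0.004 -0.008]
```

View pics/h1.png

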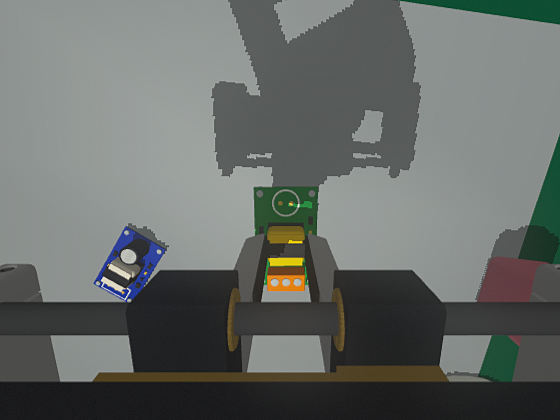

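Held level, but 12 mm low in the pads: plate at TCP −35, so the underside is at TCP −42. I'll keep it with a firmer squeeze and allow for that when placing. Going over the red tray's near half to measure the tray.

>>> jog_arm(moves=[[[24, -9, 5, 0, 0, -8.1], [24, -9, 5, 0, 0, -8.1], [24, -9, 5, 0, 0, -8.1], [24, -9, 5, 0, 0, -8.1], [24, -9, 2, 0, 0, -8.1]]], squeeze=30)

```text
clock: 3.35
eef_pos: [472.4, 252.1, 131.0]
eef_rot: [2.349, 1.561, -2.962]
wrist_force: [-0.9, 0.1, -1.0]
finger_gap: 23.1
```

>>> jog_arm(moves=[[[24, -9, 0, 0, 0, -8.1], [24, -9, 0, 0, 0, -8.1], [24, -9, 0, 0, 0, -8.1], [24, -9, 0, 0, 0, -8.1], [24, -9, 0, 0, 0, -8.1]]])

```text
clock: 3.85
eef_pos: [594.9, 203.8, 121.4]
eef_rot: [2.673, 1.55, 2.907]
wrist_force: [0.0, 0.4, -1.5]
finger_gap: 23.5
```

>>> jog_arm(moves=[[[20, -6, 0, 0, 0, -6], [0, 0, 0, 0, 0, 0]]])

```text
clock: 4.05
eef_pos: [616.6, 195.6, 116.5]
eef_rot: [2.793, 1.546, 2.912]
wrist_force: [-0.1, 0.2, -1.5]
finger_gap: 23.9
```

```bash
python3 w.py r r1; python3 go.py 604,289,110,8.5
```

```text
[291. 114.] [  248    30    80   212 12062] ctr [610.9 257.2] size [ 63.8 178.3] axis -81.5 medz 3.5
t 4.1 tcp [615.4 196.  116.2] jaw 7.0 xdir [-0.025  0.005 -1.   ] joints [0.25 0.62 1.31 0.01 1.23 0.12] gap 23.5 F [-0.2 -0.5 -1.6]
604,289,110,8.5 jaw 8.5 d [-11.4  93.   -6.2] rot [-0.3 -1.4  1.5] rows 1.9
604,289,110,8.5 jaw 188.5 d [-11.4  93.   -6.2] rot [  -2.3    0.4 -178.5] rows 20.8
```

View pics/r1.png

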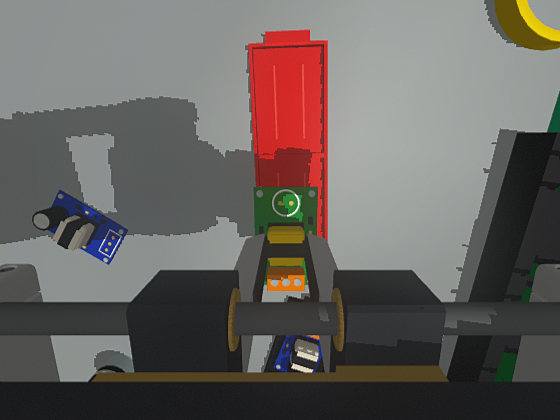

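The red tray runs from its far rim at row 44 to the rib near row 153, with the near pocket under the held board. Both pockets are empty. Casting rays to the far rim and rib.

```bash
cat > rim.py <<'E'
from h import *
P=manip.camera_params("wrist"); I=cv2.imread("pics/r1.png")
p={k:ray(P,*uv,9)[:2] for k,uv in dict(farL=(251,44),farR=(327,42),rib=(326,153)).items()}
print({k:v.round(1) for k,v in p.items()})
a=np.radians(98.5); d=np.array([np.cos(a),np.sin(a)]); f=(p["farL"]+p["farR"])/2
c=f-91*d; print("centre",c.round(1),"pockets",(c+45*d).round(1),(c-45*d).round(1),"rib along",((p["rib"]-c)@d).round(1))
E
python3 rim.py
```

```text
{'farL': array([568.3, 332.2]), 'farR': array([628.8, 340.7]), 'rib': array([641.3, 254. ])}
centre [612.  246.5] pockets [605.3 291. ] [618.6 202. ] rib along 3.1
```

>>> jog_arm(moves=[[[-4, 32, 0, -0.3, -1.4, 1.5], [-4, 32, -10, 0, 0, 0], [-2.5, 28, -20, 0, 0, 0], [0, 0, 0, 0, 0, 0], [0, 0, 0, 0, 0, 0]]])

```text
clock: 4.6
eef_pos: [599.6, 291.2, 80.1]
eef_rot: [-2.885, 1.564, -2.724]
wrist_force: [0.4, -1.0, -0.3]
finger_gap: 23.0
```

```bash
python3 go.py 605,290,46,8.5
```

```text
t 4.6 tcp [599.6 291.2  80.1] jaw 9.2 xdir [-0.007 -0.003 -1.   ] joints [ 0.4   0.7   1.28 -0.    1.17  0.24] gap 23.0 F [ 0.4 -1.  -0.3]
605,290,46,8.5 jaw 8.5 d [  5.4  -1.2 -34.1] rot [ 0.2 -0.4 -0.7] rows 0.7
605,290,46,8.5 jaw 188.5 d [  5.4  -1.2 -34.1] rot [  0.6   0.3 179.3] rows 20.9
```

>>> jog_arm(moves=[[[5, -1, -10, 0, -0.4, -0.7], [0, 0, -10, 0, 0, 0], [0, 0, -6, 0, 0, 0], [0, 0, 0, 0, 0, 0]]])

```text
clock: 5.0
eef_pos: [604.9, 287.8, 52.0]
eef_rot: [-1.556, 1.567, -1.408]
wrist_force: [-0.2, -0.5, -2.3]
finger_gap: 23.4
```

```bash
python3 go.py 605,290,46,8.5; python3 hold.py g h2
```

```text
t 5.0 tcp [604.9 287.8  52. ] jaw 8.5 xdir [ 0.001 -0.003 -1.   ] joints [ 0.39  0.73  1.29 -0.    1.12  0.24] gap 23.4 F [-0.2 -0.5 -2.3]
605,290,46,8.5 jaw 8.5 d [ 0.1  2.2 -6. ] rot [0.2 0.  0. ] rows 0.1
605,290,46,8.5 jaw 188.5 d [ 0.1  2.2 -6. ] rot [   0.    -0.3 -180. ] rows 21.0
2099 plate z rel tcp pct [-36.4 -35.8 -35.3 -34.9 -34.3] xy rel [-3.  18.8]
rect rel tcp [0.2 1.1] [41.4 69.8] 9.2
tilt [-0.006 -0.002]
```

>>> jog_arm(moves=[[[0, 1.5, -4, 0, 0, 0], [0, 0, -2, 0, 0, 0], [0, 0, -1, 0, 0, 0], [0, 0, 0, 0, 0, 0]]])

```text
clock: 5.45
eef_pos: [605.7, 289.2, 45.9]
eef_rot: [-0.953, 1.567, -0.805]
wrist_force: [0.1, 0.2, -1.1]
finger_gap: 23.2
```

```bash
python3 go.py 605,290,45,8.5; python3 hold.py g h3
```

```text
t 5.45 tcp [605.7 289.2  45.9] jaw 8.4 xdir [ 0.002 -0.002 -1.   ] joints [ 0.39  0.74  1.29 -0.    1.11  0.25] gap 23.2 F [ 0.1  0.2 -1.1]
605,290,45,8.5 jaw 8.5 d [-0.7  0.8 -0.9] rot [0.1 0.1 0.1] rows 0.0
605,290,45,8.5 jaw 188.5 d [-0.7  0.8 -0.9] rot [   0.2   -0.2 -179.9] rows 20.9
2097 plate z rel tcp pct [-36.4 -35.7 -35.3 -34.8 -34.2] xy rel [-2.9 18.6]
rect rel tcp [0.  1.2] [41.6 69.6] 8.4
tilt [-0.005 -0.001]
```

>>> jog_arm(moves=[[[0, 0, -1, 0, 0, 0], [0, 0, -1, 0, 0, 0], [0, 0, 0, 0, 0, 0]]])

```text
clock: 5.8
eef_pos: [606.0, 289.4, 45.8]
eef_rot: [-0.684, 1.567, -0.537]
wrist_force: [0.1, -0.5, -2.0]
finger_gap: 23.5
```

>>> jog_arm(moves=[[[0, 0, -2.5, 0, 0, 0], [0, 0, 0, 0, 0, 0]]])

```text
clock: 6.0
eef_pos: [606.6, 289.6, 45.9]
eef_rot: [-0.401, 1.565, -0.253]
wrist_force: [0.7, -0.0, -0.7]
finger_gap: 23.4
```

```bash
python3 go.py; python3 go.py; python3 hold.py g h4
```

```text
t 6.0 tcp [606.6 289.6  45.9] jaw 8.4 xdir [ 0.005 -0.001 -1.   ] joints [ 0.39  0.74  1.29 -0.    1.11  0.25] gap 23.4 F [ 0.7 -0.  -0.7]
t 6.0 tcp [606.6 289.6  45.9] jaw 8.4 xdir [ 0.005 -0.001 -1.   ] joints [ 0.39  0.74  1.29 -0.    1.11  0.25] gap 23.4 F [ 0.7 -0.  -0.7]
2097 plate z rel tcp pct [-36.3 -35.7 -35.3 -34.8 -34.2] xy rel [-2.8 18.8]
rect rel tcp [0.3 1.2] [41.4 69.8] 9.2
tilt [-0.001  0.001]
```

The height has stopped falling and the underside reads about 3.5 mm against a 3 mm floor, so the board is seated. Releasing.

>>> jog_arm(moves=[[[0, 0, 0, 0, 0, 0], [0, 0, 0, 0, 0, 0], [0, 0, 0, 0, 0, 0], [0, 0, 0, 0, 0, 0]]], gripper=0.3)

```text
clock: 6.45
eef_pos: [606.6, 289.7, 45.1]
eef_rot: [-0.387, 1.565, -0.239]
wrist_force: [0.4, 0.6, -0.4]
finger_gap: 52.3
```

>>> jog_arm(moves=[[[0, 0, 15, 0, 0, 0], [0, 0, 30, 0, 0, 0], [0, 0, 30, 0, 0, 0], [0, 0, 30, 0, 0, 0], [0, 0, 0, 0, 0, 0]]])

```text
clock: 6.95
eef_pos: [606.0, 289.4, 157.6]
eef_rot: [-0.349, 1.565, -0.202]
wrist_force: [0.5, 0.2, 0.0]
finger_gap: 61.0
```

```bash
python3 w.py g p1; python3 go.py 424,155,150,64.1
```

```text
[536. 171.] [ 488    6   72  233 6087] ctr [831.6 386. ] size [ 75. 228.] axis -69.2 medz 0.0
[285. 194.] [ 265  168   41   66 1620] ctr [606.4 290.1] size [42.  69.7] axis -80.7 medz 10.2
t 7.0 tcp [605.3 289.2 155.2] jaw 8.5 xdir [ 0.003 -0.002 -1.   ] joints [ 0.39  0.63  1.21 -0.    1.3   0.25] gap 61.0 F [-0.   0.  -0.3]
424,155,150,64.1 jaw 64.1 d [-181.3 -134.2   -5.2] rot [ 0.   0.2 55.6] rows 6.5
424,155,150,64.1 jaw 244.1 d [-181.3 -134.2   -5.2] rot [   0.3   -0.  -124.4] rows 14.5
```

View pics/p1.png

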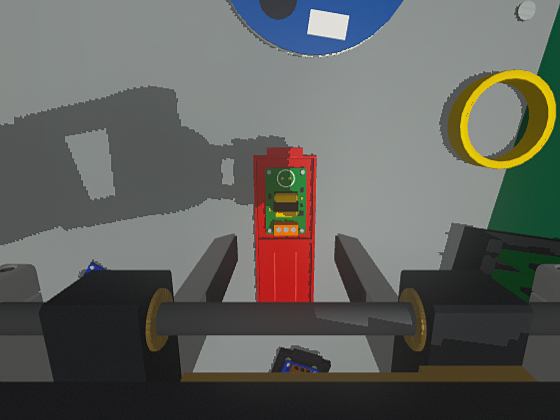

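green_fault lies flat in the far red pocket (285,195): plate at 10.2 mm as expected and square to the tray. Next is blue_fault.

>>> jog_arm(moves=[[[-26, -19, 0, 0, 0, 8], [-26, -19, 0, 0, 0, 8], [-26, -19, 0, 0, 0, 8], [-26, -19, 0, 0, 0, 8], [-26, -19, 0, 0, 0, 8]]])

```text
clock: 7.5
eef_pos: [470.1, 191.7, 150.8]
eef_rot: [-2.652, 1.568, -1.782]
wrist_force: [0.5, -0.1, 0.1]
finger_gap: 61.2
```

>>> jog_arm(moves=[[[-26, -19, 0, 0, 0, 8], [-24, -16, 0, 0, 0, 7], [0, 0, 0, 0, 0, 0]]])

```text
clock: 7.8
eef_pos: [414.4, 153.6, 149.2]
eef_rot: [2.81, 1.565, -2.325]
wrist_force: [0.8, 0.5, 0.6]
finger_gap: 61.3
```

```bash
python3 w.py b w2; python3 go.py 424,155,60,64.1
```

```text
[294. 214.] [ 273  179   43   67 1632] ctr [426.6 156.9] size [41.8 69.7] axis -26.3 medz 7.2
t 7.85 tcp [415.8 154.3 149.4] jaw 65.5 xdir [-0.003 -0.004 -1.   ] joints [ 0.27  0.15  1.89 -0.    1.1  -0.87] gap 61.0 F [-0.   0.3  0.4]
424,155,60,64.1 jaw 64.1 d [  8.2   0.7 -89.4] rot [ 0.2 -0.2 -1.4] rows 1.8
424,155,60,64.1 jaw 244.1 d [  8.2   0.7 -89.4] rot [  0.2   0.3 178.6] rows 20.8
```

View pics/w2.png

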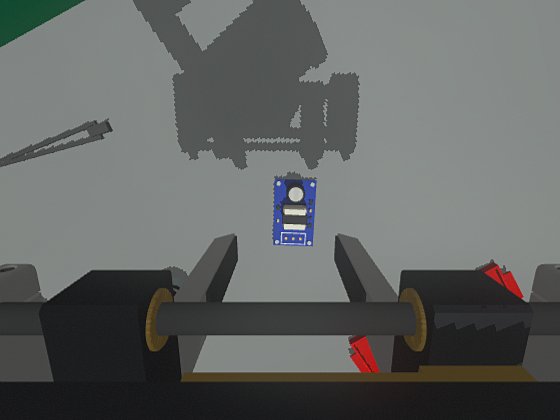

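blue_fault confirmed: empty outline at (293,239), capacitor at (296,194). Centre (426.6, 156.9), axis −26.3°.

>>> jog_arm(moves=[[[11, 2.5, -30, 0.2, -0.2, -1.8], [0, 0, -35, 0, 0, 0], [0, 0, -25, 0, 0, 0], [0, 0, 0, 0, 0, 0]]])

```text
clock: 8.25
eef_pos: [430.0, 158.5, 57.0]
eef_rot: [-0.82, 1.566, 0.282]
wrist_force: [-0.4, 1.2, 0.8]
finger_gap: 61.0
```

```bash
python3 go.py 426.6,156.9,30,63.7
```

```text
t 8.25 tcp [430.  158.5  57. ] jaw 63.1 xdir [ 0.004  0.001 -1.   ] joints [ 0.27  0.32  1.93  0.    0.88 -0.83] gap 61.0 F [-0.4  1.2  0.8]
426.6,156.9,30,63.7 jaw 63.7 d [ -3.4  -1.6 -27. ] rot [-0.1  0.2  0.6] rows 0.5
426.6,156.9,30,63.7 jaw 243.7 d [ -3.4  -1.6 -27. ] rot [ 4.000e-01  1.000e-01 -1.794e+02] rows 20.9
```

>>> jog_arm(moves=[[[-3.5, -1.5, -15, 0, 0.2, 0.6], [0, 0, -8, 0, 0, 0], [0, 0, 0, 0, 0, 0]]])

```text
clock: 8.55
eef_pos: [428.6, 158.1, 34.9]
eef_rot: [-0.357, 1.568, 0.752]
wrist_force: [-0.3, 0.3, 0.1]
finger_gap: 61.0
```

```bash
python3 go.py 426.6,156.9,30,63.7
```

```text
t 8.55 tcp [428.6 158.1  34.9] jaw 63.5 xdir [ 0.002  0.002 -1.   ] joints [ 0.27  0.36  1.94  0.    0.83 -0.84] gap 61.0 F [-0.3  0.3  0.1]
426.6,156.9,30,63.7 jaw 63.7 d [-2.  -1.2 -4.9] rot [-0.1  0.1  0.2] rows 0.1
426.6,156.9,30,63.7 jaw 243.7 d [-2.  -1.2 -4.9] rot [ 2.000e-01  1.000e-01 -1.798e+02] rows 20.9
```

>>> jog_arm(moves=[[[-2, -1, -4.5, 0, 0, 0], [0, 0, 0, 0, 0, 0]]])

```text
clock: 8.75
eef_pos: [427.6, 157.5, 31.6]
eef_rot: [-0.591, 1.566, 0.517]
wrist_force: [0.2, 0.1, 0.1]
finger_gap: 61.4
```

>>> jog_arm(moves=[[[0, 0, 0, 0, 0, 0], [0, 0, 0, 0, 0, 0], [0, 0, 0, 0, 0, 0], [0, 0, 0, 0, 0, 0], [0, 0, 0, 0, 0, 0]]], gripper=-1, squeeze=25)

```text
clock: 9.25
eef_pos: [428.6, 157.8, 33.2]
eef_rot: [-0.693, 1.564, 0.414]
wrist_force: [0.3, -0.2, -0.7]
finger_gap: 24.5
```

>>> jog_arm(moves=[[[0, 0, 0, 0, 0, 0], [0, 0, 0, 0, 0, 0], [0, 0, 0, 0, 0, 0]]])

```text
clock: 9.55
eef_pos: [428.6, 157.8, 33.3]
eef_rot: [-0.686, 1.564, 0.421]
wrist_force: [-1.0, 0.3, -0.0]
finger_gap: 23.9
```

>>> jog_arm(moves=[[[0, 0, 10, 0, 0, 0], [0, 0, 30, 0, 0, 0], [0, 0, 30, 0, 0, 0], [0, 0, 10, 0, 0, 0], [0, 0, 0, 0, 0, 0]]])

```text
clock: 10.05
eef_pos: [427.6, 157.5, 117.1]
eef_rot: [-0.652, 1.565, 0.455]
wrist_force: [-0.3, -0.2, -0.9]
finger_gap: 23.4
```

```bash
python3 go.py 618.5,201,110,8.5; python3 hold.py b h5
```

```text
t 10.05 tcp [427.6 157.5 117.1] jaw 63.4 xdir [ 0.005  0.002 -1.   ] joints [ 0.27  0.22  1.9   0.    1.02 -0.84] gap 23.4 F [-0.3 -0.2 -0.9]
618.5,201,110,8.5 jaw 8.5 d [190.9  43.5  -7.1] rot [  0.    0.3 -54.9] rows 6.4
618.5,201,110,8.5 jaw 188.5 d [190.9  43.5  -7.1] rot [ -0.4   0.  125.1] rows 14.6
2131 plate z rel tcp pct [-27.  -26.4 -26.  -25.6 -24.9] xy rel [-8.8  5.1]
rect rel tcp [-0.7  1. ] [41.5 69.5] 63.3
tilt [ 0.004 -0.002]
```

Good hold: plate at TCP −26, so it should be placed at TCP z ≈ 36. Carrying it to the near red pocket (618.5, 201).

>>> jog_arm(moves=[[[27, 6, 2, 0, 0, -7.9], [27, 6, 2, 0, 0, -7.9], [27, 6, 2, 0, 0, -7.9], [27, 6, 2, 0, 0, -7.9], [27, 6, 2, 0, 0, -7.9]]])

```text
clock: 10.6
eef_pos: [562.5, 187.4, 119.1]
eef_rot: [2.933, 1.565, -2.955]
wrist_force: [0.1, 0.2, 0.5]
finger_gap: 23.7
```

>>> jog_arm(moves=[[[27, 6, 0, 0, 0, -7.9], [25, 6, 0, 0, 0, -7.5], [0, 0, 0, 0, 0, 0], [0, 0, 0, 0, 0, 0]]])

```text
clock: 11.0
eef_pos: [616.3, 199.5, 110.2]
eef_rot: [-3.14, 1.556, -3.029]
wrist_force: [-0.4, -0.5, -0.4]
finger_gap: 23.7
```

```bash
python3 go.py 618.5,201,60,8.5
```

```text
t 11.0 tcp [616.3 199.5 110.2] jaw 6.4 xdir [-0.015 -0.002 -1.   ] joints [0.26 0.63 1.32 0.   1.21 0.14] gap 23.7 F [-0.4 -0.5 -0.4]
618.5,201,60,8.5 jaw 8.5 d [  2.2   1.5 -50.2] rot [ 0.1 -0.8  2.1] rows 1.0
618.5,201,60,8.5 jaw 188.5 d [  2.2   1.5 -50.2] rot [  -1.3   -0.2 -177.9] rows 20.7
```

>>> jog_arm(moves=[[[2, 1.5, -15, 0, -0.8, 2.1], [0, 0, -25, 0, 0, 0], [0, 0, -10, 0, 0, 0], [0, 0, 0, 0, 0, 0]]])

```text
clock: 11.4
eef_pos: [615.0, 200.3, 56.1]
eef_rot: [-2.664, 1.566, -2.507]
wrist_force: [0.0, -0.1, -0.6]
finger_gap: 23.7
```

```bash
python3 go.py 618.5,201,36,8.5; python3 hold.py b h6
```

```text
t 11.4 tcp [615.  200.3  56.1] jaw 9.0 xdir [-0.004 -0.003 -1.   ] joints [ 0.26  0.68  1.36 -0.    1.1   0.1 ] gap 23.7 F [ 0.  -0.1 -0.6]
618.5,201,36,8.5 jaw 8.5 d [  3.5   0.7 -20.1] rot [ 0.2 -0.2 -0.5] rows 0.4
618.5,201,36,8.5 jaw 188.5 d [  3.5   0.7 -20.1] rot [  0.4   0.3 179.5] rows 20.9
2109 plate z rel tcp pct [-27.1 -26.4 -26.  -25.5 -24.9] xy rel [-2.  11.1]
rect rel tcp [-0.2  1.6] [41.5 69.6] 9.0
tilt [-0.011 -0.005]
```

>>> jog_arm(moves=[[[3.5, 0, -7, 0, -0.2, -0.5], [0, -0.5, -7, 0, 0, 0], [0, 0, -3, 0, 0, 0], [0, 0, -2, 0, 0, 0], [0, 0, 0, 0, 0, 0]]])

```text
clock: 11.95
eef_pos: [620.0, 200.0, 39.1]
eef_rot: [-0.596, 1.566, -0.449]
wrist_force: [0.8, 0.1, -0.9]
finger_gap: 23.5
```

>>> jog_arm(moves=[[[0, 0, -2, 0, 0, 0], [0, 0, 0, 0, 0, 0]]])

```text
clock: 12.15
eef_pos: [620.1, 200.1, 37.3]
eef_rot: [-0.522, 1.566, -0.374]
wrist_force: [-0.4, -0.4, -0.2]
finger_gap: 24.0
```

```bash
python3 go.py 618.5,201,36,8.5; python3 hold.py b h7
```

```text
t 12.15 tcp [620.1 200.1  37.3] jaw 8.5 xdir [ 0.004 -0.002 -1.   ] joints [ 0.26  0.71  1.36 -0.    1.06  0.11] gap 24.0 F [-0.4 -0.4 -0.2]
618.5,201,36,8.5 jaw 8.5 d [-1.6  0.9 -1.3] rot [0.1 0.3 0. ] rows 0.0
618.5,201,36,8.5 jaw 188.5 d [-1.6  0.9 -1.3] rot [   0.4   -0.2 -180. ] rows 20.9
2128 plate z rel tcp pct [-27.1 -26.4 -26.  -25.6 -24.9] xy rel [-1.5 10.7]
rect rel tcp [-0.1  2. ] [41.5 68.8] 8.4
tilt [-0.001 -0.004]
```

>>> jog_arm(moves=[[[-1, 0, -2, 0, 0, 0], [0, 0, -1, 0, 0, 0], [0, 0, 0, 0, 0, 0]]])

```text
clock: 12.5
eef_pos: [619.8, 200.3, 36.6]
eef_rot: [-0.333, 1.564, -0.185]
wrist_force: [-0.3, -0.1, -1.0]
finger_gap: 23.6
```

```bash
python3 go.py 618.5,201,36,8.5; python3 hold.py b h8
```

```text
t 12.5 tcp [619.8 200.3  36.6] jaw 8.5 xdir [ 0.007 -0.001 -1.   ] joints [ 0.26  0.71  1.37 -0.    1.06  0.11] gap 23.6 F [-0.3 -0.1 -1. ]
618.5,201,36,8.5 jaw 8.5 d [-1.3  0.7 -0.6] rot [0.1 0.4 0. ] rows 0.0
618.5,201,36,8.5 jaw 188.5 d [-1.3  0.7 -0.6] rot [ 6.0e-01 -1.0e-01 -1.8e+02] rows 21.0
2139 plate z rel tcp pct [-27.  -26.4 -26.  -25.6 -25. ] xy rel [-1.3 10.9]
rect rel tcp [0.1 2. ] [41.6 68.8] 8.3
tilt [ 0.003 -0.003]
```

>>> jog_arm(moves=[[[0, 0, 0, 0, 0, 0], [0, 0, 0, 0, 0, 0], [0, 0, 0, 0, 0, 0], [0, 0, 0, 0, 0, 0]]], gripper=0.3)

```text
clock: 12.95
eef_pos: [619.9, 200.3, 36.3]
eef_rot: [-0.302, 1.563, -0.155]
wrist_force: [-1.2, -0.0, -0.1]
finger_gap: 52.5
```

>>> jog_arm(moves=[[[0, 0, 15, 0, 0, 0], [0, 0, 30, 0, 0, 0], [0, 0, 35, 0, 0, 0], [0, 0, 35, 0, 0, 0], [0, 0, 0, 0, 0, 0]]])

```text
clock: 13.45
eef_pos: [619.1, 200.1, 159.2]
eef_rot: [-0.283, 1.563, -0.136]
wrist_force: [0.7, -0.9, -0.1]
finger_gap: 61.1
```

```bash
python3 w.py b p2; python3 w.py g p2g; python3 go.py 427,-157,150,116.4
```

```text
[286. 201.] [ 265  167   41   66 1607] ctr [620.1 201.4] size [41.9 70.2] axis -81.6 medz 10.2
[538. 109.] [ 505   50   55  103 3756] ctr [842.9 326.8] size [52.9 96. ] axis -69.2 medz 0.0
[287. 103.] [ 265   72   44   75 2067] ctr [606.7 290.9] size [42.2 68.6] axis -81.6 medz 10.2
t 13.55 tcp [617.6 199.7 154.3] jaw 8.5 xdir [ 0.001 -0.003 -1.   ] joints [ 0.26  0.58  1.29 -0.    1.27  0.11] gap 61.2 F [-0.1  0.8 -0.6]
427,-157,150,116.4 jaw 116.4 d [-190.6 -356.7   -4.3] rot [  0.    0.2 107.9] rows 12.6
427,-157,150,116.4 jaw 296.4 d [-190.6 -356.7   -4.3] rot [  0.2  -0.  -72.1] rows 8.4
```

View pics/p2.png

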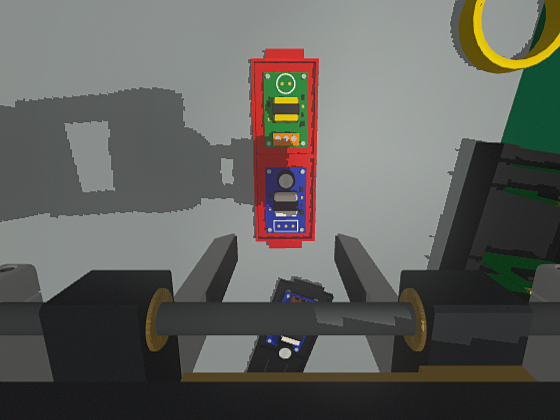

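Both rework boards lie flat in the red tray, green at (287,103) and blue at (286,201), with plates at 10.2 mm. Going to green_ok.

>>> jog_arm(moves=[[[-21, -39, 2, 0, 0, -8], [-21, -39, 2, 0, 0, -8], [-21, -39, 0, 0, 0, -8], [-21, -39, 0, 0, 0, -8], [-21, -39, 0, 0, 0, -8]]])

```text
clock: 14.05
eef_pos: [506.2, 2.7, 151.7]
eef_rot: [-2.508, 1.561, -3.076]
wrist_force: [0.5, -0.5, 0.7]
finger_gap: 61.1
```

>>> jog_arm(moves=[[[-21, -39, 0, 0, 0, -8], [-21, -39, 0, 0, 0, -8], [-21, -39, 0, 0, 0, -8], [-19, -37, 0, 0, 0, -8], [0, 0, 0, 0, 0, 0]]])

```text
clock: 14.55
eef_pos: [415.0, -158.9, 147.3]
eef_rot: [-2.467, 1.552, 2.658]
wrist_force: [-0.3, 0.7, 0.4]
finger_gap: 61.2
```

```bash
python3 w.py g w3; python3 go.py 427,-157,60,116.4
```

```text
[481.  74.] [ 444   24   75   87 1613] ctr [ 602.4 -275.9] size [43.4 71.5] axis 83.1 medz 10.1
[290. 188.] [ 267  154   45   70 1394] ctr [ 428.3 -154.5] size [41.7 69.7] axis 26.2 medz 7.2
t 14.6 tcp [ 415.8 -157.4  147.3] jaw -66.1 xdir [-0.017  0.009 -1.   ] joints [-0.44  0.16  1.88  0.    1.12  0.71] gap 60.9 F [ 1.6  0.2 -0.5]
427,-157,60,116.4 jaw 116.4 d [ 11.2   0.4 -87.3] rot [  -1.5    0.8 -177.5] rows 20.7
427,-157,60,116.4 jaw 296.4 d [ 11.2   0.4 -87.3] rot [-0.5 -1.   2.5] rows 1.8
```

View pics/w3.png

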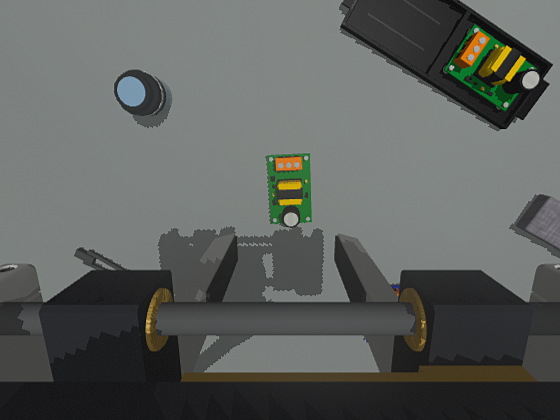

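green_ok confirmed, with capacitor at (290,216) and block at (288,163); centre (428.3, −154.5), axis 26.2°. The stock board is at (602,−276).

>>> jog_arm(moves=[[[12, 3, -30, -0.5, -1, 2.3], [0, 0, -35, 0, 0, 0], [0, 0, -22, 0, 0, 0], [0, 0, 0, 0, 0, 0], [0, 0, 0, 0, 0, 0]]])

```text
clock: 15.1
eef_pos: [428.8, -150.3, 56.4]
eef_rot: [-3.0, 1.569, 2.181]
wrist_force: [0.3, 1.3, -0.1]
finger_gap: 61.4
```

```bash
python3 go.py 428.3,-154.5,30,-63.8
```

```text
t 15.1 tcp [ 428.8 -150.3   56.4] jaw -63.1 xdir [-0.001  0.001 -1.   ] joints [-0.42  0.32  1.94  0.    0.88  0.68] gap 61.4 F [ 0.3  1.3 -0.1]
428.3,-154.5,30,-63.8 jaw -63.8 d [ -0.5  -4.2 -26.4] rot [-0.1 -0.1 -0.7] rows 0.5
428.3,-154.5,30,-63.8 jaw 116.2 d [ -0.5  -4.2 -26.4] rot [ 1.000e-01 -1.000e-01  1.793e+02] rows 20.9
```

>>> jog_arm(moves=[[[-0.5, -4, -15, 0, 0, -0.7], [0, 0, -8, 0, 0, 0], [0, 0, 0, 0, 0, 0], [0, 0, -2.5, 0, 0, 0], [0, 0, 0, 0, 0, 0]]])

```text
clock: 15.6
eef_pos: [430.9, -153.5, 34.3]
eef_rot: [0.982, 1.567, -0.128]
wrist_force: [-0.8, -1.1, -0.1]
finger_gap: 60.8
```

```bash
python3 go.py 428.3,-154.5,30,-63.8
```

```text
t 15.6 tcp [ 430.9 -153.5   34.3] jaw -63.6 xdir [ 0.004 -0.    -1.   ] joints [-0.42  0.37  1.94  0.    0.83  0.69] gap 60.8 F [-0.8 -1.1 -0.1]
428.3,-154.5,30,-63.8 jaw -63.8 d [-2.6 -1.  -4.3] rot [ 0.   0.2 -0.2] rows 0.1
428.3,-154.5,30,-63.8 jaw 116.2 d [-2.6 -1.  -4.3] rot [ -0.3   0.  179.8] rows 20.9
```

>>> jog_arm(moves=[[[-2.5, -1, -4, 0, 0, 0], [0, 0, 0, 0, 0, 0]]])

```text
clock: 15.8
eef_pos: [428.6, -154.6, 30.8]
eef_rot: [0.91, 1.566, -0.199]
wrist_force: [0.1, 1.0, -0.1]
finger_gap: 61.0
```

>>> jog_arm(moves=[[[0, 0, 0, 0, 0, 0], [0, 0, 0, 0, 0, 0], [0, 0, 0, 0, 0, 0], [0, 0, 0, 0, 0, 0], [0, 0, 0, 0, 0, 0]]], gripper=-1, squeeze=25)

```text
clock: 16.3
eef_pos: [428.8, -154.8, 31.2]
eef_rot: [0.889, 1.565, -0.22]
wrist_force: [0.1, -0.4, 0.3]
finger_gap: 24.6
```

>>> jog_arm(moves=[[[0, 0, 0, 0, 0, 0], [0, 0, 0, 0, 0, 0], [0, 0, 0, 0, 0, 0]]])

```text
clock: 16.6
eef_pos: [428.7, -154.8, 31.1]
eef_rot: [0.892, 1.565, -0.217]
wrist_force: [0.0, 1.3, -0.1]
finger_gap: 23.8
```

>>> jog_arm(moves=[[[0, 0, 10, 0, 0, 0], [0, 0, 30, 0, 0, 0], [0, 0, 30, 0, 0, 0], [0, 0, 15, 0, 0, 0], [0, 0, 0, 0, 0, 0]]])

```text
clock: 17.1
eef_pos: [427.9, -154.4, 121.1]
eef_rot: [0.96, 1.567, -0.149]
wrist_force: [-0.3, -0.1, -0.7]
finger_gap: 23.9
```

```bash
python3 go.py 606,-187,110,-5.8; python3 hold.py g h9
```

```text
t 17.1 tcp [ 427.9 -154.4  121.1] jaw -63.6 xdir [ 0.004 -0.001 -1.   ] joints [-0.43  0.21  1.9   0.    1.03  0.68] gap 23.9 F [-0.3 -0.1 -0.7]
606,-187,110,-5.8 jaw -5.8 d [178.1 -32.6 -11.1] rot [-0.1  0.2 57.8] rows 6.7
606,-187,110,-5.8 jaw 174.2 d [178.1 -32.6 -11.1] rot [ 3.000e-01  1.000e-01 -1.222e+02] rows 14.2
1660 plate z rel tcp pct [-24.9 -24.3 -23.9 -23.5 -22.9] xy rel [9.9 4.5]
rect rel tcp [-0.2  0.3] [69.1 41.8] 26.3
tilt [-0.001  0.   ]
```

Good hold (plate at TCP −24). Going over the middle of the green tray first, to see the empty pocket ahead.

>>> jog_arm(moves=[[[25, -12, 3, 0, 0, 8.2], [25, -12, 3, 0, 0, 8.2], [25, -12, 3, 0, 0, 8.2], [25, -12, 2, 0, 0, 8.2], [25, -12, 2, 0, 0, 8.2]]])

```text
clock: 17.65
eef_pos: [553.0, -214.4, 128.6]
eef_rot: [2.95, 1.565, 2.581]
wrist_force: [-0.5, 0.6, -1.4]
finger_gap: 23.6
```

>>> jog_arm(moves=[[[25, -12, 0, 0, 0, 8.2], [23, -12, 0, 0, 0, 8.2], [0, 0, 0, 0, 0, 0], [0, 0, 0, 0, 0, 0]]])

```text
clock: 18.05
eef_pos: [602.8, -239.5, 121.6]
eef_rot: [2.867, 1.557, 2.799]
wrist_force: [0.6, 1.0, -1.6]
finger_gap: 23.8
```

```bash
python3 w.py k t1; python3 go.py 606,-187,80,-5.8
```

```text
[307.  10.] [ 265    0   81   26 1638] ctr [628.2 -76.5] size [17.8 63.7] axis -4.3 medz 8.2
[290. 142.] [ 253   88   76  149 7332] ctr [ 607.3 -197.1] size [ 63.9 130.8] axis 84.3 medz 3.4
t 18.1 tcp [ 602.6 -239.4  121.7] jaw -3.9 xdir [-0.013  0.005 -1.   ] joints [-0.43  0.62  1.31 -0.    1.23 -0.37] gap 23.3 F [-0.1 -1.1 -0.5]
606,-187,80,-5.8 jaw -5.8 d [  3.4  52.4 -41.7] rot [-0.3 -0.7 -1.9] rows 1.3
606,-187,80,-5.8 jaw 174.2 d [  3.4  52.4 -41.7] rot [  1.1  -0.4 178.1] rows 20.7
```

View pics/t1.png

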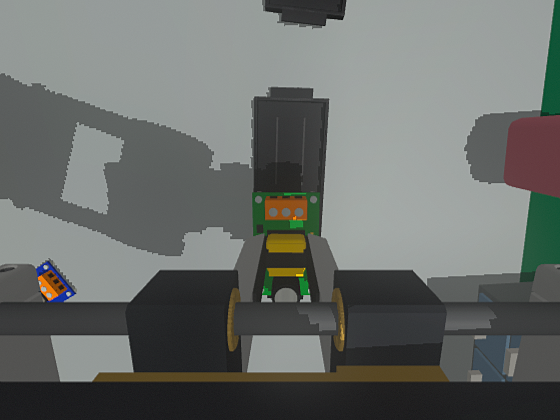

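The green tray's far rim runs (255,97)–(328,100), and the pocket ahead is empty. Casting the rim corners.

```bash
cat > rim2.py <<'E'
import sys
from h import *
P=manip.camera_params("wrist"); v=list(map(float,sys.argv[1:]))
a=ray(P,v[0],v[1],9)[:2]; b=ray(P,v[2],v[3],9)[:2]; t=np.radians(v[4]); d=np.array([np.cos(t),np.sin(t)]); f=(a+b)/2
print(a.round(1),b.round(1),"w",np.linalg.norm(a-b).round(1),"pocket near",(f-46*d).round(1),"centre",(f-91*d).round(1))
E
python3 rim2.py 255 97 328 100 84.3
```

```text
[ 582.3 -137.1] [ 644.1 -143.9] w 62.2 pocket near [ 608.6 -186.3] centre [ 604.1 -231.1]
```

>>> jog_arm(moves=[[[2, 26, 0, -0.3, -0.7, -1.9], [2, 26, 0, 0, 0, 0], [1, 0, -25, 0, 0, 0], [0, 0, -22, 0, 0, 0], [0, 0, 0, 0, 0, 0]]])

```text
clock: 18.6
eef_pos: [604.0, -183.8, 73.1]
eef_rot: [-3.076, 1.569, 3.095]
wrist_force: [0.4, -0.1, -1.0]
finger_gap: 23.9
```

```bash
python3 go.py 607.7,-187,34,-5.7; python3 hold.py g h10
```

```text
t 18.6 tcp [ 604.  -183.8   73.1] jaw -6.5 xdir [-0.001  0.    -1.   ] joints [-0.35  0.63  1.41 -0.    1.1  -0.24] gap 23.9 F [ 0.4 -0.1 -1. ]
607.7,-187,34,-5.7 jaw -5.7 d [  3.7  -3.2 -39.1] rot [-0.  -0.1  0.8] rows 0.8
607.7,-187,34,-5.7 jaw 174.3 d [  3.7  -3.2 -39.1] rot [-1.000e-01  0.000e+00 -1.792e+02] rows 20.9
1707 plate z rel tcp pct [-25.1 -24.5 -24.1 -23.6 -23. ] xy rel [ 1.5 10.2]
rect rel tcp [-0.2 -2.5] [75.1 41.6] 83.5
tilt [-0.006 -0.004]
```

>>> jog_arm(moves=[[[3.5, -3, -15, 0, 0, 0.8], [0, 0, -12, 0, 0, 0], [0, 0, -4, 0, 0, 0], [0, 0, 0, 0, 0, 0]]])

```text
clock: 19.05
eef_pos: [608.8, -188.2, 43.9]
eef_rot: [-0.376, 1.567, -0.476]
wrist_force: [0.3, -0.9, -1.6]
finger_gap: 24.0
```

```bash
python3 go.py 607.7,-187,34,-5.7
```

```text
t 19.05 tcp [ 608.8 -188.2   43.9] jaw -5.7 xdir [ 0.003 -0.002 -1.   ] joints [-0.36  0.68  1.41 -0.    1.05 -0.26] gap 24.0 F [ 0.3 -0.9 -1.6]
607.7,-187,34,-5.7 jaw -5.7 d [-1.1  1.2 -9.9] rot [0.1 0.2 0. ] rows 0.2
607.7,-187,34,-5.7 jaw 174.3 d [-1.1  1.2 -9.9] rot [   0.3   -0.2 -180. ] rows 21.0
```

>>> jog_arm(moves=[[[-1, 1, -5, 0, 0, 0], [0, 0, -3, 0, 0, 0], [0, 0, -2, 0, 0, 0], [0, 0, -1.5, 0, 0, 0], [0, 0, 0, 0, 0, 0]]])

```text
clock: 19.55
eef_pos: [608.4, -187.6, 34.7]
eef_rot: [-0.357, 1.565, -0.457]
wrist_force: [-0.4, 0.3, -1.3]
finger_gap: 23.6
```

```bash
python3 go.py 607.7,-187,34,-5.7; python3 hold.py g h11
```

```text
t 19.55 tcp [ 608.4 -187.6   34.7] jaw -5.8 xdir [ 0.005 -0.003 -1.   ] joints [-0.36  0.69  1.42 -0.    1.03 -0.26] gap 23.6 F [-0.4  0.3 -1.3]
607.7,-187,34,-5.7 jaw -5.7 d [-0.7  0.6 -0.7] rot [0.2 0.3 0.1] rows 0.0
607.7,-187,34,-5.7 jaw 174.3 d [-0.7  0.6 -0.7] rot [   0.5   -0.2 -179.9] rows 20.9
1746 plate z rel tcp pct [-25.2 -24.5 -24.1 -23.6 -23. ] xy rel [ 1.6 10.2]
rect rel tcp [ 0.2 -0.4] [70.7 41.8] 84.1
tilt [ 0.001 -0.007]
```

>>> jog_arm(moves=[[[0, 0, -1.5, 0, 0, 0], [0, 0, 0, 0, 0, 0]]])

```text
clock: 19.8
eef_pos: [608.7, -187.8, 34.4]
eef_rot: [-0.35, 1.564, -0.45]
wrist_force: [0.3, 1.0, -0.2]
finger_gap: 23.6
```

>>> jog_arm(moves=[[[0, 0, 0, 0, 0, 0], [0, 0, 0, 0, 0, 0], [0, 0, 0, 0, 0, 0], [0, 0, 0, 0, 0, 0]]], gripper=0.3)

```text
clock: 20.2
eef_pos: [608.8, -187.7, 33.9]
eef_rot: [-0.349, 1.563, -0.45]
wrist_force: [-0.9, 0.9, 0.4]
finger_gap: 52.3
```

>>> jog_arm(moves=[[[0, 0, 15, 0, 0, 0], [0, 0, 30, 0, 0, 0], [0, 0, 35, 0, 0, 0], [0, 0, 35, 0, 0, 0], [0, 0, 0, 0, 0, 0]]])

```text
clock: 20.7
eef_pos: [608.0, -187.5, 156.6]
eef_rot: [-0.352, 1.563, -0.452]
wrist_force: [0.7, -0.2, -0.7]
finger_gap: 61.1
```

```bash
python3 w.py g p3; python3 go.py 340,-312,150,116
```

```text
[530.  84.] [ 496    0   64  166 9478] ctr [ 858.6 -100. ] size [ 64.4 155.5] axis -89.8 medz 0.0
[286. 202.] [ 265  170   42   66 1381] ctr [ 609.  -189.1] size [42.1 69.9] axis 84.2 medz 10.2
[519. 263.] [ 489  232   71   65 2638] ctr [ 859.3 -287.8] size [68.4 85.7] axis -15.7 medz 0.0
[286. 274.] [268 249  39  53 923] ctr [ 602.  -271.6] size [41.9 63.2] axis 83.4 medz 10.2
t 20.75 tcp [ 607.3 -187.2  154.1] jaw -5.8 xdir [ 0.004 -0.002 -1.   ] joints [-0.36  0.55  1.34 -0.    1.25 -0.26] gap 60.6 F [ 0.3 -1.1 -0.5]
340,-312,150,116 jaw 116.0 d [-267.3 -124.8   -4.1] rot [ -0.2   0.3 121.8] rows 14.2
340,-312,150,116 jaw 296.0 d [-267.3 -124.8   -4.1] rot [  0.2   0.1 -58.2] rows 6.8
```

green_ok is seated: (609, −189), axis 84.2°, plate at 10.2 mm. Now blue_ok.

>>> jog_arm(moves=[[[-33, -15.5, 1, 0, 0, -7.2], [-33, -15.5, 1, 0, 0, -7.2], [-33, -15.5, 1, 0, 0, -7.2], [-33, -15.5, 1, 0, 0, -7.2], [-33, -15.5, 1, 0, 0, -7.2]]])

```text
clock: 21.25
eef_pos: [437.3, -263.5, 156.0]
eef_rot: [-1.795, 1.569, -2.541]
wrist_force: [-0.4, 0.2, 0.1]
finger_gap: 61.1
```

>>> jog_arm(moves=[[[-33, -15.5, 0, 0, 0, -7.2], [-33, -15.5, 0, 0, 0, -7.2], [-25, -12, 0, 0, 0, -6], [0, 0, 0, 0, 0, 0], [0, 0, 0, 0, 0, 0]]])

```text
clock: 21.75
eef_pos: [338.2, -307.6, 154.1]
eef_rot: [-2.523, 1.565, 2.637]
wrist_force: [0.4, -1.0, 0.5]
finger_gap: 61.4
```

```bash
python3 w.py b w4; python3 go.py 340,-312,60,-64
```

```text
[290. 199.] [ 269  166   42   67 1372] ctr [ 341.4 -309.5] size [41.7 69.8] axis 27.5 medz 7.2
t 21.8 tcp [ 338.4 -307.5  154.1] jaw -64.3 xdir [-0.005  0.003 -1.   ] joints [-0.82  0.17  1.85 -0.    1.12  0.31] gap 61.0 F [0.4 1.  0.1]
340,-312,60,-64 jaw -64.0 d [  1.6  -4.5 -94.1] rot [-0.2 -0.3  0.3] rows 1.9
340,-312,60,-64 jaw 116.0 d [  1.6  -4.5 -94.1] rot [  -0.5    0.2 -179.7] rows 20.9
```

View pics/w4.png

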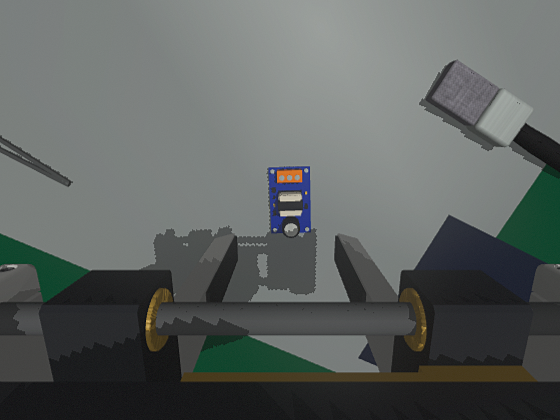

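blue_ok confirmed, with block at (289,177) and capacitor at (291,229); centre (341.4, −309.5), axis 27.5°.

>>> jog_arm(moves=[[[3, -2, -30, 0, -0.3, 1.5], [0, 0, -35, 0, 0, 0], [0, 0, -25, 0, 0, 0], [0, 0, 0, 0, 0, 0], [0, 0, 0, 0, 0, 0]]])

```text
clock: 22.3
eef_pos: [345.5, -307.5, 61.7]
eef_rot: [2.041, 1.568, 0.957]
wrist_force: [0.2, -0.6, 0.6]
finger_gap: 61.0
```

```bash
python3 go.py 341.4,-309.5,30,-62.6
```

```text
t 22.3 tcp [ 345.5 -307.5   61.7] jaw -62.1 xdir [ 0.001  0.002 -1.   ] joints [-0.81  0.33  1.91  0.    0.9   0.27] gap 61.0 F [ 0.2 -0.6  0.6]
341.4,-309.5,30,-62.6 jaw -62.6 d [ -4.1  -2.  -31.7] rot [-0.1  0.1 -0.5] rows 0.6
341.4,-309.5,30,-62.6 jaw 117.4 d [ -4.1  -2.  -31.7] rot [-1.000e-01 -2.000e-01  1.795e+02] rows 20.9
```

>>> jog_arm(moves=[[[-4, -2, -15, 0, 0, -0.5], [0, 0, -11, 0, 0, 0], [0, 0, 0, 0, 0, 0], [0, 0, -3, 0, 0, 0], [0, 0, 0, 0, 0, 0]]])

```text
clock: 22.8
eef_pos: [344.6, -310.6, 36.4]
eef_rot: [0.679, 1.564, -0.41]
wrist_force: [-0.0, -0.6, 0.4]
finger_gap: 61.3
```

```bash
python3 go.py 341.4,-309.5,30,-62.6
```

```text
t 22.8 tcp [ 344.6 -310.6   36.4] jaw -62.4 xdir [ 0.006 -0.003 -1.   ] joints [-0.81  0.37  1.93  0.    0.84  0.27] gap 61.3 F [-0.  -0.6  0.4]
341.4,-309.5,30,-62.6 jaw -62.6 d [-3.2  1.1 -6.4] rot [ 0.1  0.3 -0.2] rows 0.1
341.4,-309.5,30,-62.6 jaw 117.4 d [-3.2  1.1 -6.4] rot [ -0.5   0.2 179.8] rows 20.9
```

>>> jog_arm(moves=[[[-3, 1, -5.5, 0, 0.3, 0], [0, 0, 0, 0, 0, 0]]])

```text
clock: 23.0
eef_pos: [341.8, -309.8, 31.4]
eef_rot: [-0.169, 1.567, -1.258]
wrist_force: [-0.3, -0.1, 0.6]
finger_gap: 61.3
```

>>> jog_arm(moves=[[[0, 0, 0, 0, 0, 0], [0, 0, 0, 0, 0, 0], [0, 0, 0, 0, 0, 0], [0, 0, 0, 0, 0, 0], [0, 0, 0, 0, 0, 0]]], gripper=-1, squeeze=25)

```text
clock: 23.5
eef_pos: [341.9, -309.9, 31.7]
eef_rot: [-0.121, 1.567, -1.209]
wrist_force: [0.6, -0.9, 0.8]
finger_gap: 24.7
```

>>> jog_arm(moves=[[[0, 0, 0, 0, 0, 0], [0, 0, 0, 0, 0, 0], [0, 0, 0, 0, 0, 0]]])

```text
clock: 23.8
eef_pos: [341.9, -310.0, 31.8]
eef_rot: [-0.108, 1.567, -1.196]
wrist_force: [0.8, 0.2, 0.8]
finger_gap: 23.8
```

>>> jog_arm(moves=[[[0, 0, 10, 0, 0, 0], [0, 0, 30, 0, 0, 0], [0, 0, 30, 0, 0, 0], [0, 0, 20, 0, 0, 0], [0, 0, 0, 0, 0, 0]]])

```text
clock: 24.3
eef_pos: [341.1, -309.2, 126.7]
eef_rot: [-0.335, 1.568, -1.424]
wrist_force: [1.3, -0.2, -1.5]
finger_gap: 23.9
```

```bash
python3 go.py 632,-33,120,-10; python3 hold.py b h12
```

```text
t 24.3 tcp [ 341.1 -309.2  126.7] jaw -62.4 xdir [ 0.    -0.003 -1.   ] joints [-0.81  0.21  1.88 -0.    1.05  0.27] gap 23.9 F [ 1.3 -0.2 -1.5]
632,-33,120,-10 jaw -10.0 d [290.9 276.2  -6.7] rot [ 0.1  0.1 52.4] rows 8.0
632,-33,120,-10 jaw 170.0 d [290.9 276.2  -6.7] rot [ 1.000e-01 -2.000e-01 -1.276e+02] rows 14.9
1696 plate z rel tcp pct [-25.5 -24.9 -24.5 -24.1 -23.5] xy rel [10.   5.2]
rect rel tcp [0.1 0.5] [69.3 41.8] 27.6
tilt [-0.002  0.001]
```

Good hold (plate at TCP −24.5). Going just short of the blue tray to see its near pocket.

>>> jog_arm(moves=[[[31.5, 25.5, 3, 0, 0, 5.8], [31.5, 25.5, 3, 0, 0, 5.8], [31.5, 25.5, 3, 0, 0, 5.8], [31.5, 25.5, 3, 0, 0, 5.8], [31.5, 25.5, 3, 0, 0, 5.8]]])

```text
clock: 24.85
eef_pos: [498.5, -177.9, 135.0]
eef_rot: [-2.608, 1.564, 3.103]
wrist_force: [0.3, -1.3, -0.6]
finger_gap: 23.6
```

>>> jog_arm(moves=[[[31.5, 25.5, 1, 0, 0, 5.8], [31.5, 25.5, 1, 0, 0, 5.8], [31.5, 25.5, 1, 0, 0, 5.8], [25, 18, 1, 0, 0, 5.8], [0, 0, 0, 0, 0, 0]]])

```text
clock: 25.35
eef_pos: [622.3, -74.4, 130.4]
eef_rot: [-2.917, 1.555, -3.06]
wrist_force: [-0.8, 0.8, -1.6]
finger_gap: 24.1
```

```bash
python3 w.py b t2; python3 w.py k t2k;  python3 go.py 632,-33,90,-10
```

```text
[296.  55.] [ 269    0   57   98 2344] ctr [649.2  61.3] size [42.7 72.6] axis 77.3 medz 10.2
[299. 118.] [ 261    0   80  209 9582] ctr [642.7  10.9] size [ 63.9 174.4] axis 80.0 medz 3.4
[485.  53.] [ 480    0   12  108 1007] ctr [804.5  32.4] size [ 8.5 83.1] axis -89.8 medz 7.0
t 25.45 tcp [620.3 -76.4 130.5] jaw -8.6 xdir [-0.017 -0.001 -1.   ] joints [-0.18  0.56  1.38 -0.    1.22 -0.03] gap 23.9 F [-0.1  0.1 -2.4]
632,-33,90,-10 jaw -10.0 d [ 11.7  43.4 -40.5] rot [ 0.1 -1.  -1.4] rows 1.2
632,-33,90,-10 jaw 170.0 d [ 11.7  43.4 -40.5] rot [1.500e+00 1.000e-01 1.785e+02] rows 20.8
```

View pics/t2.png

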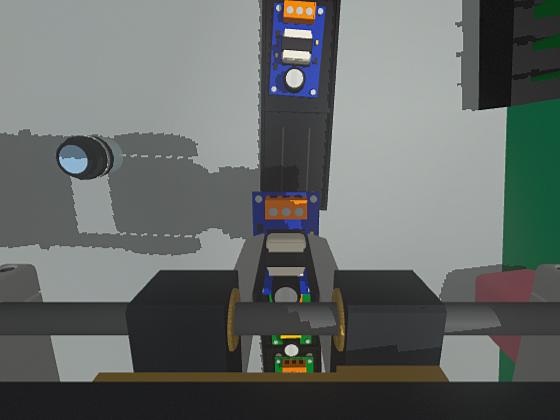

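The blue tray shows stock at (297,50), the rib across row ~112, the near corner at (326,209) and an empty near pocket. Casting the rib and corner.

```bash
python3 - <<'E'
from h import *
P=manip.camera_params("wrist"); t=np.radians(80); d=np.array([np.cos(t),np.sin(t)])
a,b,c=[ray(P,*q,9)[:2] for q in((262,111),(332,113),(326,209))]; m=(a+b)/2
print(a.round(1),b.round(1),"centre",m.round(1),"pocket",(m-45*d).round(1),"near corner along",((c-m)@d).round(1),"across",((c-m)@[d[1],-d[0]]).round(1))
E
```

```text
[611.1  14.9] [672.1   3.9] centre [641.6   9.4] pocket [633.8 -34.9] near corner along -87.8 across 30.7
```

>>> jog_arm(moves=[[[7, 22, 0, 0, -1, -1.4], [6, 21, -5, 0, 0, 0], [0, 0, -25, 0, 0, 0], [0, 0, -22, 0, 0, 0], [0, 0, 0, 0, 0, 0]]])

```text
clock: 25.95
eef_pos: [629.2, -37.1, 74.5]
eef_rot: [-2.539, 1.567, -2.727]
wrist_force: [-0.5, 0.1, -0.4]
finger_gap: 23.9
```

```bash
python3 go.py 633.5,-33.5,35,-10; python3 hold.py b h13
```

```text
t 25.95 tcp [629.2 -37.1  74.5] jaw -10.8 xdir [-0.003 -0.001 -1.   ] joints [-0.12  0.63  1.41 -0.    1.11  0.07] gap 23.9 F [-0.5  0.1 -0.4]
633.5,-33.5,35,-10 jaw -10.0 d [  4.3   3.6 -39.5] rot [ 0.1 -0.2  0.8] rows 0.8
633.5,-33.5,35,-10 jaw 170.0 d [  4.3   3.6 -39.5] rot [-3.000e-01 -1.000e-01 -1.792e+02] rows 20.9
1721 plate z rel tcp pct [-25.6 -25.  -24.6 -24.1 -23.5] xy rel [ 2.2 11.1]
rect rel tcp [0.1 0.2] [69.4 41.8] 79.2
tilt [-0.007 -0.001]
```

>>> jog_arm(moves=[[[4, 3.5, -15, 0, -0.2, 0.8], [0, 0, -12, 0, 0, 0], [0, 0, -4, 0, 0, 0], [0, 0, 0, 0, 0, 0]]])

```text
clock: 26.4
eef_pos: [634.6, -35.2, 45.2]
eef_rot: [-0.164, 1.565, -0.341]
wrist_force: [0.5, -0.2, -0.7]
finger_gap: 23.8
```

```bash
python3 go.py 633.5,-33.5,35,-10
```

```text
t 26.4 tcp [634.6 -35.2  45.2] jaw -10.1 xdir [ 0.006 -0.002 -1.   ] joints [-0.11  0.67  1.41 -0.    1.05  0.06] gap 23.8 F [ 0.5 -0.2 -0.7]
633.5,-33.5,35,-10 jaw -10.0 d [ -1.1   1.7 -10.2] rot [0.1 0.3 0.1] rows 0.2
633.5,-33.5,35,-10 jaw 170.0 d [ -1.1   1.7 -10.2] rot [   0.5   -0.2 -179.9] rows 20.9
```

>>> jog_arm(moves=[[[-1, 1.5, -5, 0, 0, 0], [0, 0, -3, 0, 0, 0], [0, 0, -2, 0, 0, 0], [0, 0, -1.5, 0, 0, 0], [0, 0, 0, 0, 0, 0]]])

```text
clock: 26.9
eef_pos: [634.2, -33.6, 35.1]
eef_rot: [-0.114, 1.563, -0.291]
wrist_force: [0.5, -0.4, -1.0]
finger_gap: 23.6
```

```bash
python3 go.py 633.5,-33.5,35,-10; python3 hold.py b h14
```

```text
t 26.9 tcp [634.2 -33.6  35.1] jaw -10.1 xdir [ 0.008 -0.002 -1.   ] joints [-0.11  0.68  1.42 -0.    1.03  0.07] gap 23.6 F [ 0.5 -0.4 -1. ]
633.5,-33.5,35,-10 jaw -10.0 d [-0.7  0.1 -0.1] rot [0.1 0.4 0.1] rows 0.1
633.5,-33.5,35,-10 jaw 170.0 d [-0.7  0.1 -0.1] rot [   0.7   -0.2 -179.9] rows 20.9
1761 plate z rel tcp pct [-25.6 -25.  -24.6 -24.2 -23.5] xy rel [ 2.4 10.5]
rect rel tcp [ 0.2 -0.2] [70.1 41.9] 79.8
tilt [ 0.004 -0.   ]
```

Underside at about 3.5 mm, the same reading as the earlier seatings. Releasing.

>>> jog_arm(moves=[[[0, 0, -1, 0, 0, 0], [0, 0, 0, 0, 0, 0]]])

```text
clock: 27.15
eef_pos: [634.5, -33.7, 35.0]
eef_rot: [-0.098, 1.562, -0.275]
wrist_force: [1.0, 0.2, -0.3]
finger_gap: 23.8
```

>>> jog_arm(moves=[[[0, 0, 0, 0, 0, 0], [0, 0, 0, 0, 0, 0], [0, 0, 0, 0, 0, 0], [0, 0, 0, 0, 0, 0]]], gripper=0.3)

```text
clock: 27.55
eef_pos: [634.7, -33.7, 34.8]
eef_rot: [-0.084, 1.561, -0.261]
wrist_force: [-0.5, 0.5, 0.5]
finger_gap: 52.4
```

>>> jog_arm(moves=[[[0, 0, 15, 0, 0, 0], [0, 0, 30, 0, 0, 0], [0, 0, 35, 0, 0, 0], [0, 0, 35, 0, 0, 0], [0, 0, 0, 0, 0, 0]]])

```text
clock: 28.05
eef_pos: [633.8, -33.6, 157.6]
eef_rot: [-0.078, 1.561, -0.255]
wrist_force: [0.4, -0.1, 0.7]
finger_gap: 61.1
```

>>> jog_arm(moves=[[[-40, 0, 15, 0, 0, 0], [-40, 0, 10, 0, 0, 0], [-40, 0, 0, 0, 0, 0], [-40, 0, 0, 0, 0, 0], [-40, 0, 0, 0, 0, 0]]])

```text
clock: 28.55
eef_pos: [428.9, -33.4, 182.5]
eef_rot: [-0.09, 1.561, -0.266]
wrist_force: [0.1, -0.5, 1.6]
finger_gap: 60.8
```

>>> jog_arm(moves=[[[-40, 0, 0, 0, 0, 0], [-40, 0, 0, 0, 0, 0], [0, 0, 0, 0, 0, 0], [0, 0, 0, 0, 0, 0]]])

```text
clock: 28.95
eef_pos: [342.3, -32.9, 183.8]
eef_rot: [-0.079, 1.558, -0.256]
wrist_force: [-1.4, -0.5, -0.0]
finger_gap: 61.0
```

```bash
python3 go.py; python3 - <<'E'
from h import *
I,D,P=cam("top"); cv2.imwrite("pics/end.png",cv2.resize(I[145:285,230:450],None,fx=3.6,fy=3.6,interpolation=cv2.INTER_CUBIC))
I,D,P=cam("side"); cv2.imwrite("pics/ends.png",cv2.resize(I[140:400,190:510],None,fx=2.3,fy=2.3,interpolation=cv2.INTER_CUBIC))
E
python3 w.py b p4
```

```text
t 28.95 tcp [342.3 -32.9 183.8] jaw -10.1 xdir [ 0.013 -0.003 -1.   ] joints [-0.2  -0.14  2.1  -0.    1.17 -0.03] gap 61.0 F [-1.4 -0.5 -0. ]
[549.  60.] [ 535   18   25   77 1030] ctr [634.3  61.2] size [24.9 74.6] axis -87.7 medz 10.0
[537. 152.] [ 522  118   38   67 1104] ctr [634.7 -34.2] size [40.4 71.6] axis 79.9 medz 9.9
```

View pics/end.png

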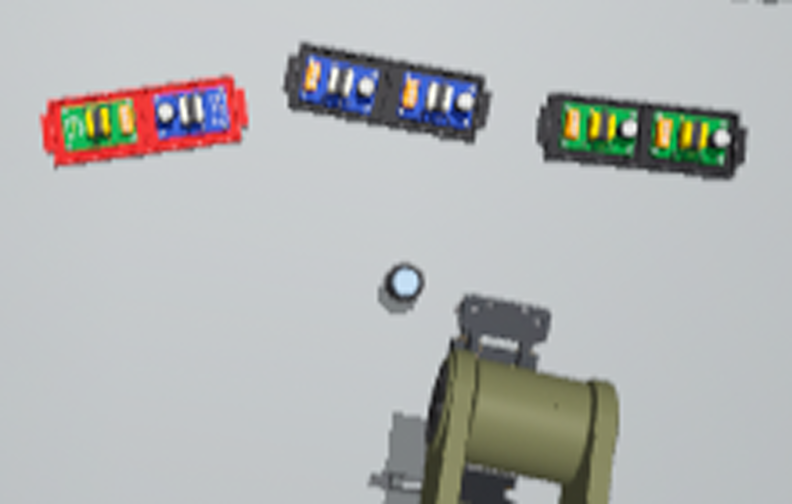

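View pics/ends.png

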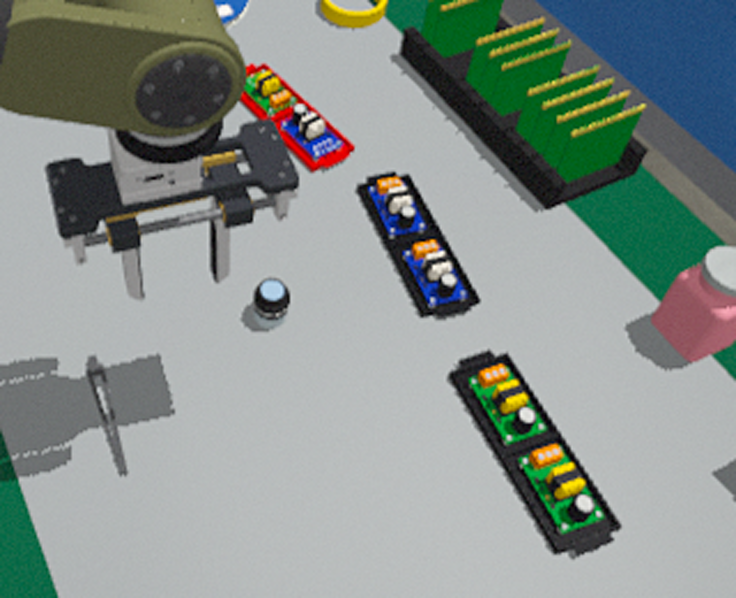

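Both final views show all four boards flat in the right pockets. The loupe at crop (405,282) and the stock boards have not moved, and the arm is clear. Handing in.

```bash
python3 -c "from cell import manip; print(manip.sign_off())"
```

```text
the job is handed in; nothing more can be done
None
```

The sort is done and handed in at about 29 s of the 109 s allowed. green_fault and blue_fault are in the red rework tray, one to a pocket. green_ok is in the +x pocket of the green tray, and blue_ok is in the −x pocket of the blue tray.

- **Last checks:** after release, all four plates measured 9.9–10.2 mm high (10 mm expected). Each board was square to its tray within about 1°. The final top and side pictures show every board upright inside its pocket, with the loupe and stock boards where they were and the arm clear.
- **First grasp went wrong slightly:** I started lifting green_fault before the fingers had fully closed, so it sat about 12 mm low in the pads. It was held level, and I allowed for the offset when placing it.
- **Seating was judged by height:** the wrist force showed no clear contact when the boards touched down. I released when the underside read about 3–4 mm above the work surface, against a 3 mm tray floor.
- **Small disagreement:** tray positions from the top and wrist cameras differed by about 2–3 mm, well inside the 8 mm clearance on each side.

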